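# Arm a guarded toggle switch

### The arm

A 6-joint arm with a two-finger parallel gripper is mounted at the origin on a cart in front of the work surface, level with it; the furniture and walls round the work are solid. World frame = base frame: x ahead of the robot, y to its left, z up, the work surface at z = 0. Lengths are in mm, angles in rad, forces in N, time in s.
With the tool pointing down it reaches from about 425 to 1125 mm from the base axis. Payload 14.9 kg.
Tool frame: the origin (TCP) lies on the centre line of the jaws, within the pads' length; the fingertips stand ctrl.nose_length ahead of it and the grasp point (between the pads) lies 8 mm behind it (ctrl.nose_length is the distance from the TCP to the fingertips, in mm); z points along the fingers, y is the line along which they close (so a half turn about z gives the same grasp; the last joint's range is limited). The gripper opens to 91 mm and grips with 3 to 60 N. Pads are 32 mm wide; open, the fingers measure 118 mm over their backs; the gripper's body (76 mm by 178 mm) begins 60 mm behind the grasp point.
Start: joints at [-1.243, 0.379, 1.734, -0, 1.028, -0.033], TCP at [247.112, -654.945, 224.932] pointing down, gripper open.
Joint ranges: [-2.77, 2.77], [-0.74, 2.19], [0, 2.66], [-1.06, 4.2], [0.31, 2.87], [-3.08, 3.08]. Speed limits (rad/s): [1.89, 1.89, 2.39, 3.14, 3.14, 3.14].

### API

Orientations are given as a unit quaternion [x, y, z, w].
In Python, from plant import ctrl, capture, camera_info, sign_off, find_in, outline_of gives the robot as it stands.
- The arm moves only by the shell command python3 -m handwheel 'ROWS' [FORCE]. ROWS is text: rows parted by semicolons, each of 7 numbers parted by spaces: the turn, a rotation vector about the world's x, y, z in degrees, then the shift along the world's x, y, z in units of 30 mm (1.0 is 30 mm), then the closure in counts, from 0 (fully open) to 255 (shut). A call has 1 to 5 rows; each row is the pose to reach, as a shift and turn from the pose commanded when the call began; what a row does not reach only later rows make up. A row lasts 1/12 s, in which the tool goes at most 41.7 mm and 7.16 degrees, less where a joint would pass 70% of its speed; a pose out of reach is approached as far as the arm can. A call with a gripper value outside its range is refused whole. The fingers move at their own pace and stop on an object; FORCE is the grip in N (left out, the last holds). Time passes only in rows, so rows that repeat a pose let the fingers close. It gives the time, the measured TCP pose, the force, the opening and the grip force at its end, in the units of the state.
- ctrl.get_state(): the state, without advancing time (a new reading comes with each control period).
- capture(name): name is "side" or "top"; returns the picture (400x640x3 uint8, red, green, blue); there is no depth.
- camera_info(name): a dict with "camera_matrix" (3x3 intrinsics, pixels), "k1" (the pictures are not rectified: a ray, as slopes to the right and down, at radius r is drawn at 1 + k1 r^2 times it, then the intrinsics apply), "world_to_cam" (4x4, takes a point from world to camera coordinates). Camera axes: x right, y up, looking along -z (the intrinsics and any distortion apply to the point x, -y, -z); pixel columns grow to the right and rows downward; lengths in mm; the calibration is good to about 2 mm. A picture is of the moment at which its call begins. camera_info takes no time and is no camera call.
- sign_off(): hands the job in; it is judged then, once.
Trained networks look in the newest picture that a camera, given by its name, has taken for a name from the list of things; names that differ only in an ending like _2 or _b are one class to them, and where a whole thing is asked for, a point or a joint stands for the part that bears it (a point fixed in the world has none). Each returns a list of dicts, best first, with "p" (0 to 1); they miss things now and then, are a little off and sometimes report something else, mostly with a low value. They report only what shows in the picture. A call takes as long as a camera call.
- find_in(camera, name): "box" ([left, top, right, bottom] in pixels, round what is visible of it).
- outline_of(camera, name): "mask" (400x640 bool, what is visible of it) and "box" ([left, top, right, bottom] in pixels, round what is visible of it).
The state is a dict: "clock": time; "qpos": joint angles; "joint_vel": joint speeds; "joint_torque": joint torques, N m; "tcp_pos": TCP position; "ee_rot": TCP orientation; "force": force on the tool from outside, world axes, zero at the start; "moment": the same for the moment, N m; "gripper_width": opening from 0.0 (shut) to 1.0 (fully open); "gripper_force": force on a finger pad.
Only numpy, scipy, OpenCV 4.12 (cv2) and the standard library are available. Lean on these libraries where they do the work, as an engineer would, in place of code of your own. Each camera call takes 0.05 s, during which the arm holds its last target. There are 200 camera calls.

### The job

On the grey control pod, lift the hinged guard with a finger from under its front lip, and while the finger keeps the guard up push the toggle beneath it all the way over, from leaning towards the lip to leaning towards the hinge; then draw the finger out and let the guard drop fully shut over the flipped toggle. Push lightly and do not pinch or grip anything; leave the bare toggle beside the guard and the loose things around the pod as they are.

Things in the scene. Friction and masses are not known exactly. Their poses are not given: they have to be found in the camera images.
- console: grey control pod fixed to the table. Frame (used for all x, y, z below): origin on the table, x from front to back, z up. Box from x = -38 mm (front face; turned towards the robot's left) to +68, y = -85 to +85; its flat top at z = 80 mm. The guarded switch is at y = -35 (right half), a smaller bare toggle at y = +50. Monitor edge: about world x 0.72, y -0.2.
- guard (a joint): angle of the dark steel guard (rad): 0 shut, grows as its front end lifts, stop at 1.20. 80 g, light return spring: drops shut from any angle when let go (under 0.5 N at the lip lifts it). Shut it is an inverted box, open below: 66 mm wide in y (59 inside), front wall at x = -40.5 mm, top 47 mm above the pod's top, sheet 2.5 mm. Its lip: see guard_lip.
- guard_hinge (a point): middle of the guard's hinge axis, fixed on the pod at x = +30, y = -35, z = 86 mm; the axis is parallel to the pod's y. The foot of the guard's front wall is 70 mm from this axis, the front edge of the lip 97.5 mm.
- guard_lip (a point): middle of the underside of the guard's lip, 1.5 mm behind its front edge; moves with the guard; shut at x = -66, y = -35, z = 84 mm. The lip is flat, 60 mm wide in y, 3 mm thick, and sticks out 27 mm forward from the foot of the guard's front wall; it overhangs the pod's front face by 29 mm, with nothing under it down to the table.
- toggle (a joint): angle of the toggle under the guard (rad): 0 = leaning 0.425 rad to the front (-x of the pod, starts within 0.06 of this), 0.85 = stop, leaning 0.425 rad to the back (+x). A steel bat 8 mm thick and 32 mm long on a pivot at x = 0, y = -35, z = 82 mm; it stays where it is left and moves with about 1.5 N at mid length.
- toggle_tip (a point): top end of that bat, 32 mm from its pivot; at angle 0 at x = -13, z = 111 mm, at 0.85 at x = +13, z = 111 mm.
- bare_toggle (a joint): angle of the bare toggle (0 to 0.85 rad, as the other); it may start at any angle and must stay so.
- bare_toggle_tip (a point): top end of the bare toggle, a steel bat 7 mm thick and 24 mm long on a pivot at x = 0, y = +50, z = 82 mm
- dropper_bottle: loose white dropper bottle, 32 mm across, 84 mm tall, standing beyond the pod's right end (-y), on the robot's side; origin at the centre of its underside
- cork_ring: loose cork ring, 74 mm across, 30 mm high, lying beyond the pod's left end (+y), at the back; origin at the centre of its underside
- kf_clamp: loose metal pipe clamp, 59 x 91 x 14 mm, lying near the pod's front left corner; origin at the centre of its underside

How it is judged:
By the outcome, as a careful person would: the job done as asked, in the order asked, and still so for the second after the job is handed in, with the robot touching nothing.
It also fails if it takes over 48 s, if anything falls off the work surface, if the arm or the gripper's body presses on something with over 40 N, if the wrist force passes 120 N, or if a joint passes its speed limit or range.

## Working session

There is one attempt and no reset: what is moved stays moved. The work goes in short steps, Python scripts to look and compute and a shell command to move; the robot and the scene stay as the last step left them, time stands still between calls to the robot, and variables do not carry over. Pictures are saved under pics/ and viewed, at most 10 in all, crops included, and the job is handed in when it is done.

```bash
ls; mkdir -p pics; python3 - <<'E'
from plant import *
import cv2,numpy as np
print(ctrl.nose_length, ctrl.get_state())
for c in("side","top"):
    im=capture(c); cv2.imwrite(f"pics/{c}0.png",im[:,:,::-1])
    i=camera_info(c); print(c,i)
    for n in("console","guard","toggle","bare_toggle","dropper_bottle","cork_ring","kf_clamp","guard_lip","bare_toggle_tip"):
        print(n,[(np.round(d["box"]),round(d["p"],2)) for d in find_in(c,n)[:2]])
E
```

```text
pics
11.0 {'clock': 0.0, 'qpos': array([-1.24332544e+00,  3.79416183e-01,  1.73475777e+00,  7.38089426e-06,
        1.02851023e+00, -3.33015052e-02]), 'joint_vel': array([ 0.00059846,  0.00059249, -0.00028602, -0.00021609,  0.00355644,
       -0.00086463]), 'joint_torque': array([-3.27733222e-03, -7.63724470e+01, -4.34366941e+01,  6.49831980e-02,
        4.25095030e-02, -1.59080037e-04]), 'tcp_pos': array([ 246.97233132, -654.58336457,  224.294319  ]), 'ee_rot': array([ 9.83774675e-01,  1.79407614e-01, -7.68582911e-05, -5.40332287e-04]), 'force': array([ 0.21353024, -0.40047451, -0.10766859]), 'moment': array([-0.02831241,  0.00159952,  0.02186683]), 'gripper_force': 0.0, 'gripper_width': 1.0004054952058117}
side {'camera_matrix': array([[480.03725127,   0.        , 321.99715023],
       [  0.        , 480.03725127, 203.45114188],
       [  0.        ,   0.        ,   1.        ]]), 'k1': -0.11482135061001911, 'world_to_cam': array([[-9.97549363e-01, -6.99654054e-02, -3.31236984e-04,
         5.96821816e+02],
       [ 3.29517369e-02, -4.73983464e-01,  8.79916962e-01,
        -7.57758
[... 835 characters left out ...]
am': array([[ 9.62028685e-03, -9.99951149e-01,  2.26908523e-03,
        -1.18519191e+00],
       [ 9.94423488e-01,  9.80538058e-03,  1.05003717e-01,
        -5.98094053e+02],
       [-1.05020837e-01,  1.24626578e-03,  9.94469241e-01,
        -9.33020985e+02],
       [ 0.00000000e+00,  0.00000000e+00,  0.00000000e+00,
         1.00000000e+00]])}
console [(array([239., 145., 327., 234.]), 0.97)]
guard [(array([235., 176., 297., 222.]), 0.63)]
toggle []
bare_toggle []
dropper_bottle [(array([255., 241., 276., 258.]), 0.55)]
cork_ring [(array([303., 122., 335., 156.]), 0.84)]
kf_clamp [(array([246., 113., 269., 155.]), 0.79)]
guard_lip [(array([238., 172., 296., 222.]), 0.58)]
bare_toggle_tip []
```

```bash
python3 - <<'E'
import cv2
a=cv2.imread("pics/side0.png")[150:330,170:430]; b=cv2.imread("pics/top0.png")[90:290,190:380]
cv2.imwrite("pics/s1.png",cv2.resize(a,None,fx=3,fy=3,interpolation=cv2.INTER_CUBIC))
cv2.imwrite("pics/t1.png",cv2.resize(b,None,fx=3,fy=3,interpolation=cv2.INTER_CUBIC))
E
```

```text
(no output)
```

View pics/s1.png

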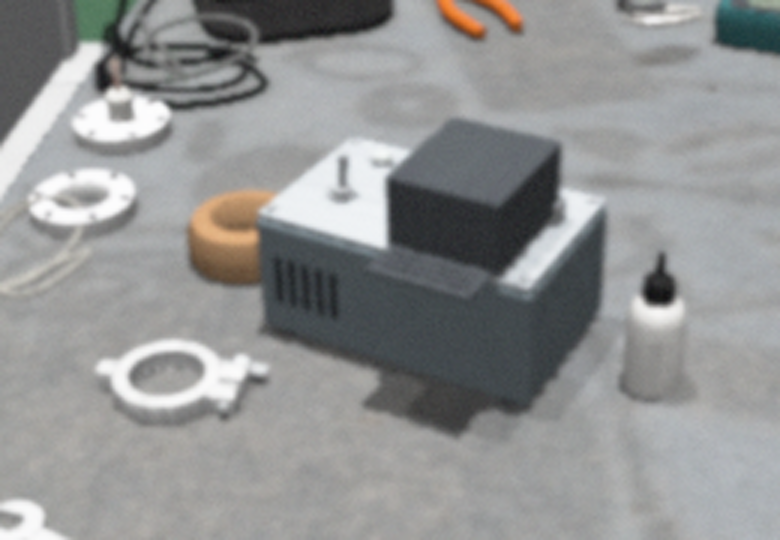

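View pics/t1.png

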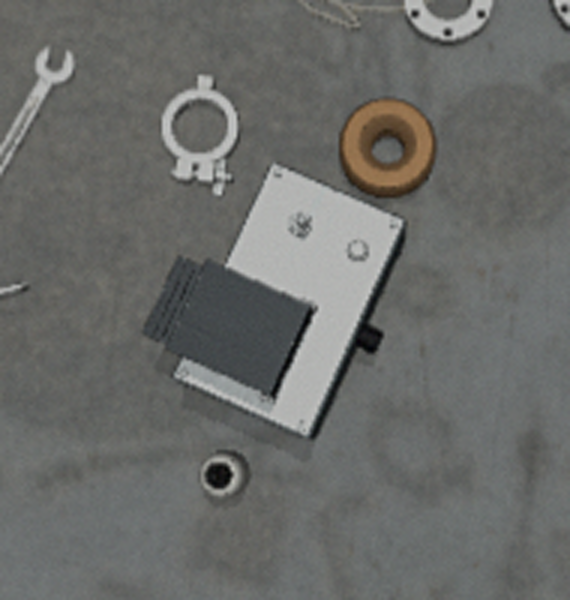

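Both views agree. The guarded switch is at the pod's near-robot end, with its lip facing +y. The pod's top corners in the top picture are near (282,145), (325,164), (294,236) and (249,216). I'll fit the pod pose from the corners in both views and check the wrist angles for an inclined finger entry.

```bash
cat > h.py <<'E'
import numpy as np
from scipy.spatial.transform import Rotation as R
from scipy.optimize import least_squares
from plant import *
def proj(c,P):
    i=camera_info(c); p=np.c_[P,np.ones(len(P))]@i["world_to_cam"].T
    s=np.c_[p[:,0]/-p[:,2],-p[:,1]/-p[:,2]]; s=s*(1+i["k1"]*(s**2).sum(1))[:,None]
    K=i["camera_matrix"]; return s*[K[0,0],K[1,1]]+K[:2,2]
def pod2w(q,P):
    return R.from_euler('z',q[2]).apply(P)+[q[0],q[1],0]
E
python3 - <<'E'
from h import *
C=np.array([[-38,85,80],[68,85,80],[68,-85,80],[-38,-85,80.]])
L=np.array([[-67.5,-5,87],[-67.5,-65,87.]])
t=np.array([[275,165],[405,222],[312,437],[176,378]])/3+[190,90]
s=np.array([[262,212],[352,140],[606,203],[527,295]])/3+[170,150]
f=lambda q:np.r_[proj("top",pod2w(q,C))-t,proj("side",pod2w(q,C))-s].ravel()
r=least_squares(f,[720,-20,-1.98],loss='soft_l1',x_scale=[10,10,.1]); q=r.x
print(q,np.degrees(q[2]));print(f(q).reshape(-1,2).round(1))
print("lip top",proj("top",pod2w(q,L)).round(),"side",proj("side",pod2w(q,L)).round())
print("lip,toggle",pod2w(q,np.array([[-66,-35,84],[0,-35,82.]])))
for al in (25,30,35):
  a=np.radians(al);d=R.from_euler('z',q[2]).apply([np.cos(a),0,-np.sin(a)]);py=R.from_euler('z',q[2]).apply([0,1,0])
  for sg in(1,-1):
    y=sg*py;M=np.c_[np.cross(y,d),y,d]
    for q1 in (.1,.25):
     for q23 in(1.7,1.9,2.1):
      W=R.from_euler('ZY',[q1,q23]).inv()*R.from_matrix(M)*R.from_euler('z',-90,degrees=True)
      e=W.as_euler('ZYZ');print(al,sg,q1,q23,e.round(2),"rv" )
st=ctrl.get_state();M0=R.from_quat(st["ee_rot"]);print(M0.as_matrix().round(3))
E
```

```text
[611.63514489  94.52293007  -1.98729378] -113.8635461699198
[[-1.3 -2.3]
 [ 1.  -0.8]
 [-1.9  1.3]
 [-2.8 -0.2]
 [-3.2 -0.9]
 [ 0.1 -2.7]
 [ 1.6 -2.2]
 [ 1.  -2.1]]
lip top [[249. 175.]
 [237. 201.]] side [[291. 238.]
 [326. 249.]]
lip,toggle [[606.32818924 169.04028524  84.        ]
 [579.62724109 108.68252379  82.        ]]
25 1 0.1 1.7 [-1.03  1.97  0.36] rv
25 1 0.1 1.9 [-0.97  1.86  0.54] rv
25 1 0.1 2.1 [-0.93  1.74  0.7 ] rv
25 1 0.25 1.7 [-0.97  2.1   0.45] rv
25 1 0.25 1.9 [-0.89  1.98  0.63] rv
25 1 0.25 2.1 [-0.83  1.84  0.79] rv
25 -1 0.1 1.7 [-1.03  1.97 -2.78] rv
25 -1 0.1 1.9 [-0.97  1.86 -2.6 ] rv
25 -1 0.1 2.1 [-0.93  1.74 -2.44] rv
25 -1 0.25 1.7 [-0.97  2.1  -2.69] rv
25 -1 0.25 1.9 [-0.89  1.98 -2.51] rv
25 -1 0.25 2.1 [-0.83  1.84 -2.35] rv
30 1 0.1 1.7 [-0.94  1.94  0.39] rv
30 1 0.1 1.9 [-0.89  1.82  0.56] rv
30 1 0.1 2.1 [-0.86  1.69  0.71] rv
30 1 0.25 1.7 [-0.88  2.06  0.49] rv
30 1 0.25 1.9 [-0.81  1.92  0.66] rv
30 1 0.25 2.1 [-0.77  1.78  0.8 ] rv
30 -1 0.1 1.7 [-0.94  1.94 -2.75] rv
30 -1 0.1 1.9 [-0.89  1.82 -2.58] rv
30 -1 0.1 2.1 [-0.86  1.69 -2.43] rv
30 -1 0.25 1.7 [-0.88  2.06 -2.65] rv
30 -1 0.25 1.9 [-0.81  1.92 -2.49] rv
30 -1 0.25 2.1 [-0.77  1.78 -2.34] rv
35 1 0.1 1.7 [-0.85  1.9   0.42] rv
35 1 0.1 1.9 [-0.81  1.77  0.57] rv
35 1 0.1 2.1 [-0.79  1.63  0.72] rv
35 1 0.25 1.7 [-0.79  2.01  0.53] rv
35 1 0.25 1.9 [-0.74  1.87  0.68] rv
35 1 0.25 2.1 [-0.71  1.72  0.81] rv
35 -1 0.1 1.7 [-0.85  1.9  -2.72] rv
35 -1 0.1 1.9 [-0.81  1.77 -2.57] rv
35 -1 0.1 2.1 [-0.79  1.63 -2.42] rv
35 -1 0.25 1.7 [-0.79  2.01 -2.61] rv
35 -1 0.25 1.9 [-0.74  1.87 -2.46] rv
35 -1 0.25 2.1 [-0.71  1.72 -2.33] rv
[[ 0.936  0.353 -0.   ]
 [ 0.353 -0.936 -0.   ]
 [-0.     0.    -1.   ]]
```

```bash
cat >> h.py <<'E'
import cv2
def wire(c,q,name,roi,k=4,im=None):
    im=capture(c) if im is None else im
    x0,y0,x1,y1=roi; a=cv2.resize(im[y0:y1,x0:x1,::-1],None,fx=k,fy=k,interpolation=cv2.INTER_CUBIC)
    box=lambda X,Y,z:[[X[0],Y[0],z],[X[1],Y[0],z],[X[1],Y[1],z],[X[0],Y[1],z]]
    for P,col in((box((-38,68),(-85,85),80),(0,0,255)),(box((-38,68),(-85,85),0),(0,160,255)),(box((-40.5,30),(-68,-2),127),(0,255,0)),(box((-67.5,-40.5),(-65,-5),87),(255,255,0))):
        p=(proj(c,pod2w(q,np.array(P,float)))-[x0,y0]+.5)*k
        cv2.polylines(a,[p.astype(int).reshape(-1,1,2)],True,col,1)
    cv2.imwrite(name,a)
E
python3 - <<'E'
from h import *
q=[611.6,94.5,-1.987]
rd=lambda n:np.ascontiguousarray(cv2.imread(n)[:,:,::-1])
wire("side",q,"pics/ws.png",(245,180,385,300),5,rd("pics/side0.png"))
wire("top",q,"pics/wt.png",(225,135,340,245),5,rd("pics/top0.png"))
E
```

```text
(no output)
```

View pics/ws.png

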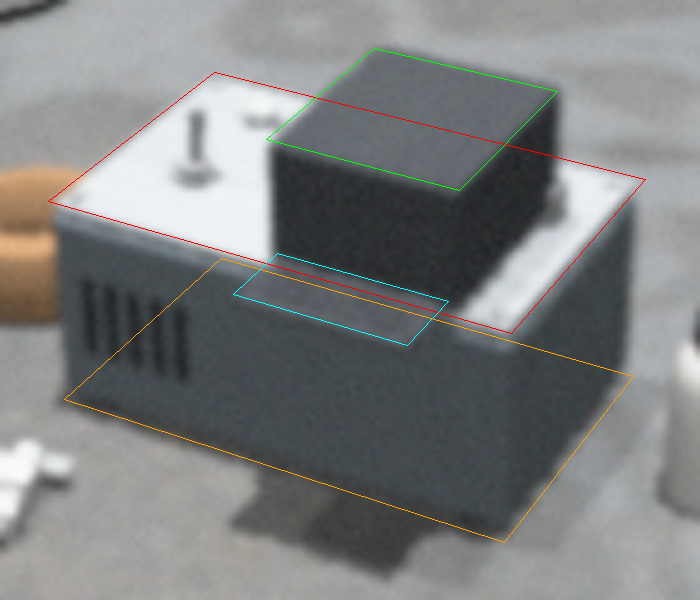

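View pics/wt.png

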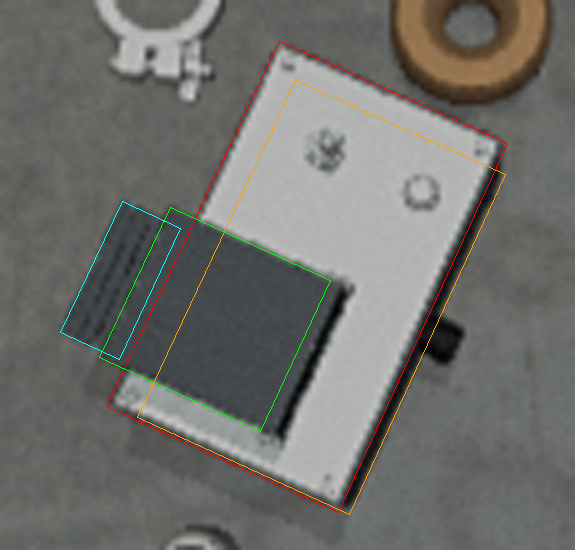

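The fit holds to about 2 mm: the projected top, guard and lip line up in both views. In the side view the lip corners are near (293,239) and (327,249) px. Setting off with closed fingers, going over the free side.

```bash
python3 -m handwheel '0 0 1.8 0.51 1.18 0.5 255; 0 0 3.6 1.02 2.36 1 255; 0 0 5.4 1.53 3.54 1.5 255; 0 0 7.2 2.04 4.72 2 255; 0 0 9.1 2.55 5.9 2.5 255' 3
python3 -m handwheel '0 0 1.8 0.51 1.18 0 255; 0 0 3.6 1.02 2.36 0 255; 0 0 5.4 1.53 3.54 0 255; 0 0 7.2 2.04 4.72 0 255; 0 0 9.1 2.55 5.9 0 255'
python3 -c "
from plant import *;print(ctrl.get_state()['qpos'].round(2))"
```

```text
clock: 1.42
tcp_pos: [323.9, -476.2, 300.5]
ee_rot: [0.966, 0.257, 0.0, 0.0]
force: [0.7, -0.1, 0.2]
gripper_width: 0.666
gripper_force: 0.0
clock: 1.83
tcp_pos: [400.4, -299.2, 300.2]
ee_rot: [0.943, 0.333, 0.0, 0.0]
force: [1.0, -0.6, 0.2]
gripper_width: 0.301
gripper_force: 0.0
[-0.69 -0.04  2.08  0.    1.1   0.2 ]
```

```bash
for i in 1; do python3 -m handwheel '0 0 1.8 0.51 1.18 0 255; 0 0 3.6 1.02 2.36 0 255; 0 0 5.4 1.53 3.54 0 255; 0 0 7.2 2.04 4.72 0 255; 0 0 9.1 2.55 5.9 0 255'
python3 -m handwheel '0 0 1.8 0.51 1.18 0 255; 0 0 3.6 1.02 2.36 0 255; 0 0 5.4 1.53 3.54 0 255; 0 0 7.2 2.04 4.72 0 255; 0 0 9.1 2.55 5.9 0 255'
python3 -m handwheel '0 0 1.8 0.51 1.18 0 255; 0 0 3.6 1.02 2.36 0 255; 0 0 5.4 1.53 3.54 0 255; 0 0 7.2 2.04 4.72 0 255; 0 0 9.1 2.55 5.9 0 255'; done
python3 -m handwheel '-5 2.2 0 0 0 0 255; -10 4.4 0 0 0 0 255; -15 6.6 0 0 0 0 255; -18.3 8.1 0 0 0 0 255; -18.3 8.1 0 0 0 0 255'
python3 -c "
from plant import *;print(ctrl.get_state()['qpos'].round(2))"
```

```text
clock: 2.25
tcp_pos: [477.0, -122.1, 300.3]
ee_rot: [0.913, 0.407, 0.0, 0.0]
force: [0.6, -0.1, -0.4]
gripper_width: 0.003
gripper_force: 0.0
clock: 2.67
tcp_pos: [553.5, 55.1, 300.2]
ee_rot: [0.878, 0.478, 0.0, 0.0]
force: [0.5, -1.2, 0.1]
gripper_width: 0.006
gripper_force: 0.0
clock: 3.08
tcp_pos: [630.0, 232.1, 300.0]
ee_rot: [0.837, 0.547, 0.0, 0.0]
force: [0.8, -1.0, 0.9]
gripper_width: 0.002
gripper_force: 0.0
clock: 3.5
tcp_pos: [629.6, 231.3, 298.8]
ee_rot: [0.824, 0.538, -0.147, 0.095]
force: [0.9, 0.6, 0.3]
gripper_width: 0.003
gripper_force: 0.0
[ 0.41  0.38  1.62 -0.24  1.41  0.89]
```

Joint 4 moves as the model predicted, so I'll finish the tilt.

```bash
python3 -m handwheel '-5 2.2 0 0 0 0 255; -10 4.4 0 0 0 0 255; -15 6.6 0 0 0 0 255; -18.3 8.1 0 0 0 0 255; -18.3 8.1 0 0 0 0 255'
python3 -m handwheel '-5 2.2 0 0 0 0 255; -10 4.4 0 0 0 0 255; -15 6.6 0 0 0 0 255; -18.3 8.1 0 0 0 0 255; -18.3 8.1 0 0 0 0 255'
cat >> h.py <<'E'
Q=[611.6,94.5,-1.987]
def pose():
    s=ctrl.get_state(); m=R.from_quat(s["ee_rot"]).as_matrix(); rz=R.from_euler('z',-Q[2])
    f=lambda p:rz.apply(np.array(p)-[Q[0],Q[1],0]).round(1)
    print("q",s["qpos"].round(2),"tcp",s["tcp_pos"].round(1),"tip pod",f(s["tcp_pos"]+m[:,2]*11),"toolz pod",rz.apply(m[:,2]).round(3),"y",rz.apply(m[:,1]).round(3),"F pod",rz.apply(s["force"]).round(1))
E
python3 - <<'E'
from h import *
pose()
for c in("side","top"): cv2.imwrite(f"pics/{c}2.png",capture(c)[:,:,::-1])
a=[cv2.imread(f"pics/{c}2.png")[60:400,120:500] for c in("side","top")]
cv2.imwrite("pics/c2.png",np.hstack(a))
E
```

```text
clock: 3.92
tcp_pos: [629.2, 230.4, 298.1]
ee_rot: [0.786, 0.513, -0.288, 0.186]
force: [0.5, 0.1, -0.7]
gripper_width: 0.005
gripper_force: 0.0
clock: 4.33
tcp_pos: [629.1, 229.7, 297.9]
ee_rot: [0.725, 0.473, -0.421, 0.272]
force: [-1.1, 0.3, -0.5]
gripper_width: 0.002
gripper_force: 0.0
q [ 0.51  0.65  1.43 -0.59  1.94  0.97] tcp [629.1 229.7 297.9] tip pod [-121.2  -38.7  292.4] toolz pod [ 0.867 -0.002 -0.498] y [-0.     1.    -0.004] F pod [ 0.2 -1.2 -0.5]
```

View pics/c2.png

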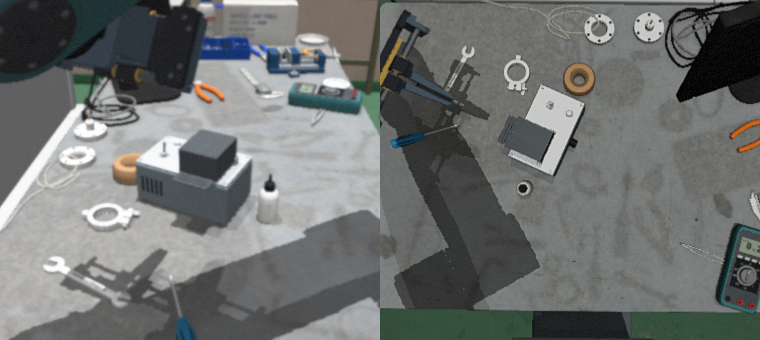

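The tool is tilted as planned. The pod and loose things are undisturbed, and only flat tools lie below. Descending in front of the lip.

```bash
python3 -m handwheel '0 0 0 0.1 -0.05 -1.2 255; 0 0 0 0.11 -0.05 -2.4 255; 0 0 0 0.11 -0.05 -3.6 255; 0 0 0 0.11 -0.05 -4.5 255; 0 0 0 0.11 -0.05 -5 255'
python3 -m handwheel '0 0 0 0 0 -0.8 255; 0 0 0 0 0 -1.6 255; 0 0 0 0 0 -2.3 255; 0 0 0 0 0 -2.85 255; 0 0 0 0 0 -2.85 255'
python3 - <<'E'
from h import *
pose()
for c in("side","top"): cv2.imwrite(f"pics/{c}3.png",capture(c)[:,:,::-1])
a=[cv2.resize(cv2.imread(f"pics/{c}3.png")[r[1]:r[1]+200,r[0]:r[0]+190],None,fx=2,fy=2) for c,r in(("side",(210,150)),("top",(160,90)))]
cv2.imwrite("pics/c3.png",np.hstack(a))
t=pod2w(Q,np.array([[-121,-35,57.]]));print(proj("side",t),proj("top",t))
E
```

```text
clock: 4.85
tcp_pos: [632.3, 227.7, 147.7]
ee_rot: [0.726, 0.473, -0.419, 0.271]
force: [0.6, 0.1, -0.1]
gripper_width: 0.003
gripper_force: 0.0
clock: 5.27
tcp_pos: [632.2, 227.9, 62.5]
ee_rot: [0.725, 0.473, -0.42, 0.272]
force: [-0.2, -0.0, -0.5]
gripper_width: 0.003
gripper_force: 0.0
q [ 0.51  0.93  1.42 -0.55  1.71  1.12] tcp [632.2 227.9  62.5] tip pod [-120.8  -35.1   57. ] toolz pod [ 0.866 -0.002 -0.499] y [ 0.001  1.    -0.002] F pod [ 0.1 -0.2 -0.5]
[[290.58472897 278.59472784]] [[222.83147714 179.39155563]]
```

View pics/c3.png

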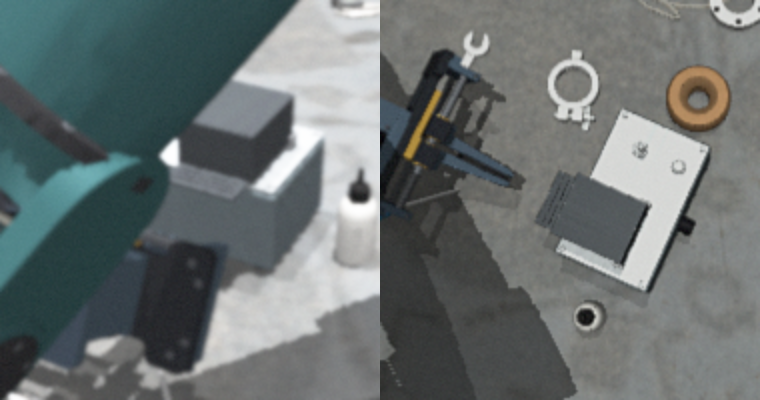

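```bash
python3 - <<'E'
from h import *
a=cv2.imread("pics/top3.png");x0,y0=195,150
z=cv2.resize(a[y0:y0+70,x0:x0+75],None,fx=8,fy=8,interpolation=cv2.INTER_CUBIC)
s=ctrl.get_state();m=R.from_quat(s["ee_rot"]).as_matrix()
for px in(-16,16):
  P=np.array([s["tcp_pos"]+m@[px,py,pz] for py,pz in((-13.5,-30),(-13.5,11),(13.5,11),(13.5,-30))])
  p=(proj("top",P)-[x0,y0]+.5)*8; cv2.polylines(z,[p.astype(int).reshape(-1,1,2)],False,(0,0,255) if px>0 else (0,255,0),1)
P=pod2w(Q,np.array([[-67.5,-5,87],[-67.5,-65,87],[-40,-65,87],[-40,-5,87.]]))
p=(proj("top",P)-[x0,y0]+.5)*8; cv2.polylines(z,[p.astype(int).reshape(-1,1,2)],True,(255,255,0),1)
cv2.imwrite("pics/z3.png",z);print(m[:,0])
E
```

```text
[ 0.20230997  0.45791173 -0.86567172]
```

View pics/z3.png

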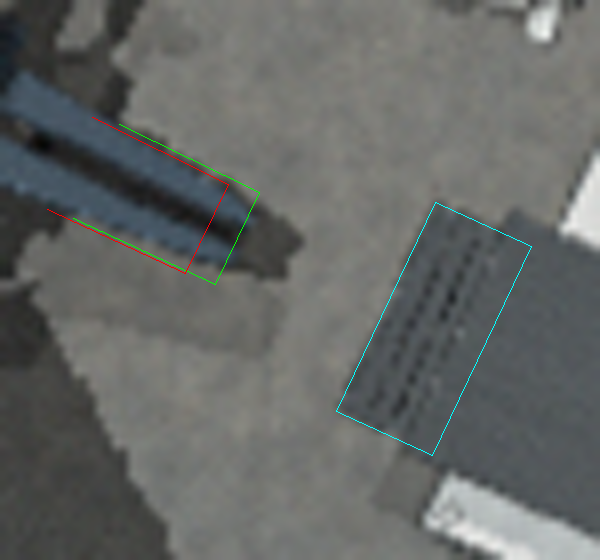

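The finger model lines up with the picture, with the tip ending near (225,178) px and the lip mid-edge near (243,188), on the finger's axis. Moving in under the lip and lifting.

```bash
python3 -m handwheel '0 0 0 -0.2 -0.48 0 255; 0 0 0 -0.42 -0.96 0 255; 0 0 0 -0.63 -1.43 0 255; 0 0 0 -0.85 -1.91 0 255; 0 0 0 -0.85 -1.91 0 255'
python3 -c "from h import *;pose()"
python3 -m handwheel '0 0 0 0 0 0.25 255; 0 0 0 0 0 0.5 255; 0 0 0 0 0 0.75 255; 0 0 0 0 0 1 255; 0 0 0 0 0 1 255'
python3 -c "from h import *;pose()"
python3 -m handwheel '0 0 0 0 0 0.2 255; 0 0 0 0 0 0.4 255; 0 0 0 0 0 0.6 255; 0 0 0 0 0 0.77 255; 0 0 0 0 0 0.77 255'
python3 - <<'E'
from h import *
pose()
for c in("side","top"): cv2.imwrite(f"pics/{c}4.png",capture(c)[:,:,::-1])
a=[cv2.resize(cv2.imread(f"pics/{c}4.png")[r[1]:r[1]+130,r[0]:r[0]+130],None,fx=3,fy=3) for c,r in(("side",(260,160)),("top",(210,120)))]
cv2.imwrite("pics/c4.png",np.hstack(a))
E
```

```text
clock: 5.78
tcp_pos: [607.3, 169.8, 66.3]
ee_rot: [0.726, 0.472, -0.419, 0.272]
force: [-0.3, -0.7, -0.5]
gripper_width: 0.003
gripper_force: 0.2
q [ 0.46  0.87  1.55 -0.59  1.64  1.13] tcp [607.3 169.8  66.3] tip pod [-57.6 -34.4  60.8] toolz pod [ 0.866 -0.001 -0.501] y [0.001 1.    0.   ] F pod [ 0.7 -0.  -0.5]
clock: 6.2
tcp_pos: [608.4, 172.2, 96.5]
ee_rot: [0.726, 0.473, -0.418, 0.273]
force: [1.0, 0.3, -0.4]
gripper_width: 0.007
gripper_force: 0.2
q [ 0.46  0.83  1.55 -0.59  1.67  1.11] tcp [608.4 172.2  96.5] tip pod [-60.2 -34.3  91. ] toolz pod [ 0.865  0.001 -0.501] y [-0.     1.     0.001] F pod [-0.7  0.8 -0.4]
clock: 6.62
tcp_pos: [607.8, 171.5, 118.7]
ee_rot: [0.726, 0.473, -0.419, 0.273]
force: [-0.7, -0.1, -0.2]
gripper_width: 0.006
gripper_force: 0.2
q [ 0.46  0.8   1.56 -0.59  1.69  1.1 ] tcp [607.8 171.5 118.7] tip pod [-59.3 -34.6 113.2] toolz pod [ 0.866 -0.    -0.5  ] y [0. 1. 0.] F pod [ 0.4 -0.6 -0.2]
```

View pics/c4.png

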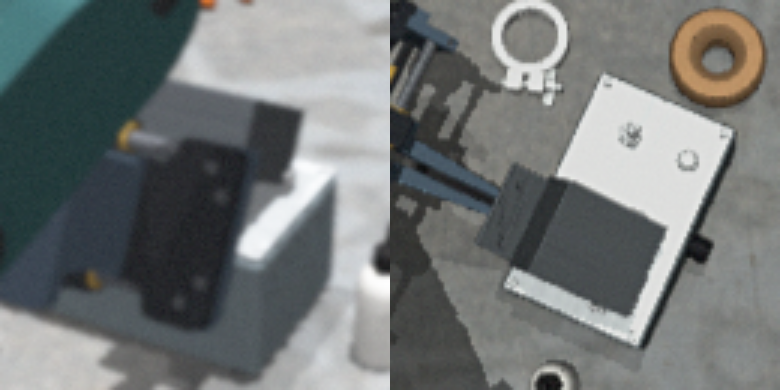

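The top view shows the lip raised with the finger centred under it. Moving in to just short of the toggle.

```bash
python3 -m handwheel '0 0 0 0 0 0 255; 0 0 0 0 0 0 255'
python3 -c "from h import *;pose()"
python3 -m handwheel '0 0 0 -0.12 -0.27 0 255; 0 0 0 -0.24 -0.54 0 255; 0 0 0 -0.36 -0.81 0 255; 0 0 0 -0.47 -1.07 0 255; 0 0 0 -0.47 -1.07 0 255'
python3 -c "from h import *;pose()"
python3 -m handwheel '0 0 0 0 0 0 255; 0 0 0 0 0 0 255'
python3 -c "from h import *;pose()"
```

```text
clock: 6.88
tcp_pos: [607.3, 171.2, 117.2]
ee_rot: [0.725, 0.473, -0.42, 0.273]
force: [-0.6, 1.3, 0.4]
gripper_width: 0.008
gripper_force: 0.2
q [ 0.46  0.8   1.56 -0.59  1.69  1.1 ] tcp [607.3 171.2 117.2] tip pod [-58.9 -35.  111.7] toolz pod [ 0.867 -0.001 -0.499] y [ 0.     1.    -0.001] F pod [-0.9 -1.1  0.4]
clock: 7.3
tcp_pos: [592.4, 137.4, 117.5]
ee_rot: [0.725, 0.472, -0.42, 0.273]
force: [-0.6, -0.3, -0.8]
gripper_width: 0.001
gripper_force: 0.2
q [ 0.43  0.76  1.63 -0.61  1.65  1.1 ] tcp [592.4 137.4 117.5] tip pod [-21.9 -34.9 112. ] toolz pod [ 0.867 -0.002 -0.499] y [ 0.001  1.    -0.001] F pod [ 0.5 -0.4 -0.8]
clock: 7.47
tcp_pos: [593.4, 139.1, 117.6]
ee_rot: [0.726, 0.473, -0.419, 0.273]
force: [-0.9, 0.9, -0.5]
gripper_width: 0.005
gripper_force: 0.3
q [ 0.43  0.77  1.62 -0.61  1.65  1.1 ] tcp [593.4 139.1 117.6] tip pod [-23.9 -34.7 112.1] toolz pod [ 0.866 -0.001 -0.5  ] y [ 0.     1.    -0.001] F pod [-0.4 -1.2 -0.5]
```

```bash
python3 -m handwheel '0 0 0 -0.08 -0.17 0 255; 0 0 0 -0.15 -0.35 0 255; 0 0 0 -0.23 -0.52 0 255; 0 0 0 -0.30 -0.70 0 255; 0 0 0 -0.38 -0.87 0 255'
python3 -m handwheel '0 0 0 0 0 0 255; 0 0 0 0 0 0 255'
python3 -c "from h import *;pose()"
python3 -m handwheel '0 0 0 -0.014 -0.03 0 255; 0 0 0 -0.014 -0.03 0 255; 0 0 0 -0.027 -0.06 0 255; 0 0 0 -0.027 -0.06 0 255'
python3 -c "from h import *;pose()"
```

```text
clock: 7.88
tcp_pos: [582.1, 112.7, 117.9]
ee_rot: [0.726, 0.473, -0.419, 0.273]
force: [1.7, 0.9, 0.1]
gripper_width: 0.002
gripper_force: 1.0
clock: 8.05
tcp_pos: [581.6, 112.7, 117.3]
ee_rot: [0.725, 0.473, -0.42, 0.273]
force: [0.3, -0.0, -1.1]
gripper_width: 0.005
gripper_force: 0.3
q [ 0.41  0.74  1.67 -0.63  1.62  1.1 ] tcp [581.6 112.7 117.3] tip pod [  5.  -34.8 111.8] toolz pod [ 0.866 -0.001 -0.499] y [ 0.001  1.    -0.001] F pod [-0.1  0.3 -1.1]
clock: 8.38
tcp_pos: [581.1, 111.3, 117.4]
ee_rot: [0.725, 0.473, -0.419, 0.273]
force: [0.6, 1.1, -0.1]
gripper_width: 0.003
gripper_force: 0.6
q [ 0.41  0.74  1.68 -0.63  1.62  1.1 ] tcp [581.1 111.3 117.4] tip pod [  6.5 -34.7 111.9] toolz pod [ 0.866 -0.    -0.499] y [-0.     1.    -0.001] F pod [-1.3  0.1 -0.1]
```

```bash
for i in 1; do python3 -m handwheel '0 0 0 -0.014 -0.03 0 255; 0 0 0 -0.027 -0.06 0 255; 0 0 0 -0.027 -0.06 0 255'
python3 -c "from h import *;pose()"
python3 -m handwheel '0 0 0 -0.014 -0.03 0 255; 0 0 0 -0.02 -0.045 0 255; 0 0 0 -0.02 -0.045 0 255'
python3 -c "from h import *;pose()"; done
python3 - <<'E'
from h import *
for c in("side","top"):
    cv2.imwrite(f"pics/{c}5.png",capture(c)[:,:,::-1])
    for n in("toggle","toggle_tip","guard"): print(c,n,[(np.round(d["box"]),round(d["p"],2)) for d in find_in(c,n)[:2]])
a=[cv2.resize(cv2.imread(f"pics/{c}5.png")[r[1]:r[1]+130,r[0]:r[0]+130],None,fx=3,fy=3) for c,r in(("side",(260,150)),("top",(210,120)))]
cv2.imwrite("pics/c5.png",np.hstack(a))
E
```

```text
clock: 8.63
tcp_pos: [580.3, 109.5, 117.5]
ee_rot: [0.726, 0.473, -0.419, 0.273]
force: [0.3, 2.9, -0.1]
gripper_width: 0.005
gripper_force: 1.4
q [ 0.41  0.74  1.68 -0.63  1.62  1.1 ] tcp [580.3 109.5 117.5] tip pod [  8.4 -34.7 112. ] toolz pod [ 0.866 -0.    -0.5  ] y [ 0.     1.    -0.001] F pod [-2.8 -0.9 -0.1]
clock: 8.88
tcp_pos: [580.2, 109.0, 117.5]
ee_rot: [0.726, 0.473, -0.418, 0.272]
force: [2.6, 10.3, -0.5]
gripper_width: 0.005
gripper_force: 4.7
q [ 0.41  0.74  1.68 -0.63  1.62  1.1 ] tcp [580.2 109.  117.5] tip pod [  8.9 -34.6 111.9] toolz pod [ 0.865  0.    -0.502] y [-0.  1. -0.] F pod [-10.5  -1.8  -0.5]
side toggle []
side toggle_tip []
side guard [(array([329., 175., 361., 186.]), 0.74)]
top toggle []
top toggle_tip []
top guard [(array([249., 179., 309., 227.]), 0.65)]
```

View pics/c5.png

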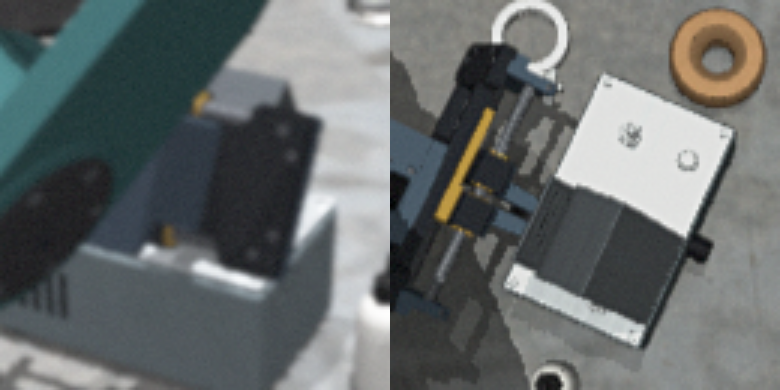

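The force rose to 10 N at tip x = +8.9 mm, which matches the predicted 9 mm at the stop, so the toggle is over. The top view shows the guard still held up. Drawing the finger straight out.

```bash
python3 -m handwheel '0 0 0 0.1 0.22 0 255; 0 0 0 0.23 0.51 0 255; 0 0 0 0.42 0.95 0 255; 0 0 0 0.62 1.4 0 255; 0 0 0 0.82 1.85 0 255'
python3 -m handwheel '0 0 0 0.25 0.57 0 255; 0 0 0 0.51 1.15 0 255; 0 0 0 0.87 1.96 0 255; 0 0 0 1.2 2.7 0 255; 0 0 0 1.5 3.4 0 255'
python3 -m handwheel '0 0 0 0.3 0.6 0.7 255; 0 0 0 0.5 1.1 1.7 255; 0 0 0 0.5 1.1 2.7 255; 0 0 0 0.5 1.1 3.9 255; 0 0 0 0.5 1.1 5 255'
python3 -m handwheel '0 0 0 0.3 0.6 0.5 255; 0 0 0 0.6 1.2 1 255; 0 0 0 0.9 1.8 1.5 255; 0 0 0 0.9 1.8 1.5 255; 0 0 0 0.9 1.8 1.5 255'
python3 - <<'E'
from h import *
pose()
wire("side",Q,"pics/s6.png",(245,180,385,300),3)
wire("top",Q,"pics/t6.png",(225,125,340,245),3)
a=cv2.imread("pics/s6.png");b=cv2.imread("pics/t6.png");h=min(len(a),len(b));cv2.imwrite("pics/c6.png",np.hstack([a[:h],b[:h]]))
E
```

```text
clock: 9.7
tcp_pos: [604.6, 164.5, 117.6]
ee_rot: [0.725, 0.473, -0.42, 0.273]
force: [-0.3, -1.1, -0.4]
gripper_width: 0.005
gripper_force: 0.2
clock: 10.12
tcp_pos: [649.8, 267.2, 117.6]
ee_rot: [0.725, 0.473, -0.42, 0.273]
force: [0.1, 0.0, 0.5]
gripper_width: 0.009
gripper_force: 0.0
clock: 10.53
tcp_pos: [664.2, 299.3, 269.0]
ee_rot: [0.725, 0.473, -0.42, 0.273]
force: [0.3, 0.5, -0.3]
gripper_width: 0.009
gripper_force: 0.0
clock: 10.95
tcp_pos: [691.4, 353.6, 312.7]
ee_rot: [0.726, 0.473, -0.419, 0.273]
force: [0.3, 0.0, -0.2]
gripper_width: 0.007
gripper_force: 0.0
q [ 0.6   0.83  1.09 -0.57  2.11  0.95] tcp [691.4 353.6 312.7] tip pod [-259.7  -31.7  307.2] toolz pod [ 0.866  0.    -0.5  ] y [-0.001  1.    -0.   ] F pod [-0.2  0.3 -0.2]
```

View pics/c6.png

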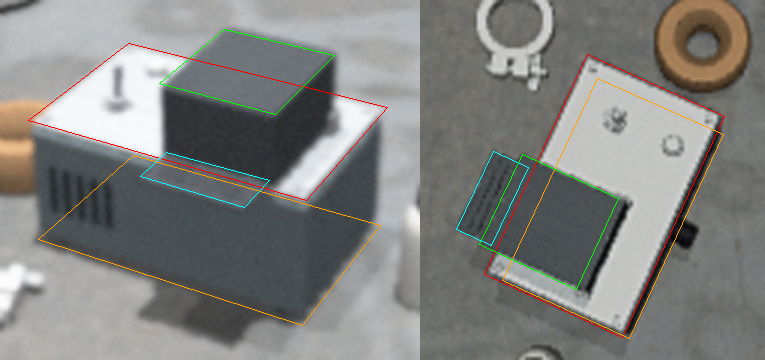

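The guard is fully shut, with the same outline as at the start in both views. The bare toggle, ring, clamp and bottle are where they were, and the arm is clear.

```bash
python3 -m handwheel '0 0 0 0 0 0 255; 0 0 0 0 0 0 255; 0 0 0 0 0 0 255; 0 0 0 0 0 0 255; 0 0 0 0 0 0 255'; python3 -c "from plant import *;print(sign_off())"
```

```text
clock: 11.47
tcp_pos: [691.2, 352.4, 312.5]
ee_rot: [0.725, 0.473, -0.419, 0.273]
force: [-0.5, 0.2, 0.2]
gripper_width: 0.006
gripper_force: 0.0
the job is handed in; nothing more can be done
None
```

I lifted the guard, pushed the toggle back to its stop (about 10 N where the geometry predicts the stop; the shut guard hides it), and let the guard drop shut; nothing else looks moved, and I handed the job in at about 11.5 s.

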